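# Dry-clamp a three-layer knob blank in the bench screw press

## Task

Do a dry run of the laminated knob blank: on the press's sliding carriage lay one dark walnut disc flat on the marked circle, then the pale maple disc on it, then the other walnut disc on top, and nudge them back against the two locating pins so that all the edges are flush and touch both pins. Then push the carriage fully home under the press and turn the handwheel clockwise, about one full turn, to its stop, so that the pad clamps the stack. Leave the plane, the bottle and the tape measure beside the press where they are.

Things in the scene. Friction and masses are not known exactly. Their poses are not given: they have to be found in the camera images.
- press: Small green bench screw press, fixed. Origin on the bench under the vertical screw axis; +x is the way the carriage is pushed, from the loading end to the column, z up. Base 132 mm wide, x -265 to +97 mm; guide strips beside the carriage (y = +-46 to +-59 mm) reach z = 30 mm. Column at x +45 to +91 mm; its arm reaches out to x = -31 mm, z = 118 to 160 mm; the handwheel sits on top.
- carriage_plate (a joint): Carriage of the press: aluminium plate that slides along the press's +x. 0 = pulled out to the loading end, 0.14 m = home, its seat exactly under the screw. Slides with about 3 N.
- seat (a point): Centre of the marked circle (62 mm) on the top of the carriage plate, 28 mm above the bench; axes as the press's. Two upright steel pins, 10 mm thick, 38 mm tall, stand at x = +28.7, y = +-20.1 mm from here: a 60 mm disc that touches both is centred on this point. Plate 90 mm wide, x -62 to +40 mm.
- lip (a point): Middle of the front (outer, -x) face of the turned-up lip at the loading end of the carriage, where it is pushed; 124 mm in -x from the seat. Lip 50 mm wide (y), 8 mm thick, its top 54 mm above the bench; this point is 42 mm above the bench.
- handwheel (a joint): Angle of the handwheel on top of the press (rim 123 mm over all, top of the rim 178 mm above the bench): 0 = pad up, grows when turned clockwise seen from above, stop at 6.9 rad. One turn lowers the pad by 16 mm. It stays where it is left; the wheel itself does not rise or fall.
- handle_grip (a point): Point to grip on the upright black revolving handle of the handwheel: 19 mm thick, 42 mm tall (178 to 220 mm above the bench), turns freely on its pin so the gripper need not turn. This point is on its axis 202 mm above the bench, 55 mm from the screw axis; at wheel angle 0 it lies on the press's -x side.
- pad: Round pressure pad under the screw, 56 mm across, sprung; origin at the centre of its underside, which with the wheel at 0 is 87 mm above the bench (the finished stack's top is at 76 mm).
- walnut_a: Dark brown wooden disc, 60 mm across, 16 mm thick; origin at the centre of its underside, z its axis. The two walnut discs are alike.
- walnut_b: Dark brown wooden disc, 60 mm across, 16 mm thick, like walnut_a; origin at the centre of its underside.
- maple: Pale wooden disc, 60 mm across, 16 mm thick; origin at the centre of its underside.
- bottle: Clear plastic bottle with blue cap, 65 mm across, 210 mm tall, standing; origin at the centre of its underside. Bystander.
- plane: Small black hand plane with brass-coloured knob, 29 x 98 x 28 mm; origin at the centre of its underside. Bystander.
- tape: Black and yellow tape measure, 54 x 84 x 74 mm; origin at the centre of its underside. Bystander.
There are look-alikes about, which are no part of the job. What is shaped like the walnut_b but purple is not meant. Leave any purple look-alike of the walnut_a alone.

How it is judged:
By the outcome, as a careful person would: the job done as asked, in the order asked, and still so for the second after the job is handed in, with the robot touching nothing.
It also fails if it takes over 72 s, if anything falls off the work surface, if the arm or the gripper's body presses on something with over 40 N, if the wrist force passes 120 N, or if a joint passes its speed limit or range.

## Robot

A 6-joint arm with a two-finger parallel gripper is mounted at the origin on the work surface; the furniture and walls round the work are solid. World frame = base frame: x ahead of the robot, y to its left, z up, the work surface at z = 0. Lengths are in m, angles in rad, forces in N, time in s.
With the tool pointing down it reaches from about 0.275 to 0.85 m from the base axis. Payload 5.2 kg.
Tool frame: the origin (TCP) lies between the finger pads; the fingertips stand 22 mm ahead of it and the grasp point (between the pads) lies 3 mm ahead of it; z points along the fingers, y is the line along which they close (so a half turn about z gives the same grasp; the last joint's range is limited). The gripper opens to 85 mm and grips with 20 to 120 N. Pads are 22 mm wide; open, the fingers measure 114 mm over their backs; the gripper's body (76 mm by 85 mm) begins 54 mm behind the grasp point. The pads swing forward as they close: fully open they stand 13 mm farther back than shut.
Start: joints at [-1.449, 0.259, 1.535, -0, 1.348, -0.203], TCP at [0.176, -0.521, 0.253] pointing down, gripper open.
Joint ranges: [-3.14, 3.14], [-0.91, 2.08], [0.19, 2.58], [-1.22, 4.36], [0.22, 2.71], [-3.12, 3.12]. Speed limits (rad/s): [2.57, 2.57, 3.14, 3.14, 3.14, 3.14].

## Interface

Orientations are given as a unit quaternion [x, y, z, w].
In Python, from rig import * gives the robot as it stands. The module is installed in compiled form; this text tells all that it offers.
- The arm moves only by the tool carry_out, never from a script. Its argument "deltas" is a list of rows, each a list of 3 entries, a list of its own where there are three numbers: the opening, from -1 (shut) to 1 (fully open), then the shift along the world's x, y, z as a fraction of full scale, then the turn, a rotation vector about the world's x, y, z as a fraction of full scale. In form: [[grip, [tx, ty, tz], [rx, ry, rz]], ...]. A call has exactly 10 rows; each row shifts and turns the commanded pose from where the row before left it; what a row does not reach is not made up. Full scale, the value 1, is 0.2 m for a shift and 90 degrees for a turn. A row lasts 1/8 s, in which the tool goes at most 62.5 mm and 10.7 degrees, less where a joint would pass 70% of its speed; a pose out of reach is approached as far as the arm can. A call with a number of a shift or a turn outside -1 to 1 is refused whole. A call with a gripper value outside its range is refused whole. The fingers move at their own pace and stop on an object; the grip force is fixed at half the most. Time passes only in rows, so rows that do not move let the fingers close, or fill a call up. It gives the time, the measured TCP pose, the force, the opening and the grip force at its end, in the units of the state.
- sense(): the state, without advancing time (a new reading comes with each control period).
- snapshot(name): name is "scene" or "top" or "wrist"; returns (picture, depth): 400x640x3 uint8, red, green, blue; 400x640 float32, m along the optical axis (not along the pixel's ray), 0 where there is no reading.
- get_calibration(name): a dict with "K" (3x3 intrinsics, pixels), "pose" (4x4, takes a point from camera to world coordinates); the wrist camera has in their place "hand_eye" (4x4, takes a point from camera to tool coordinates, whose origin is the TCP and whose axes are the flange's). Camera axes: x right, y up, looking along -z (the intrinsics and any distortion apply to the point x, -y, -z); pixel columns grow to the right and rows downward; lengths in m; the calibration is good to about 2 mm. A picture is of the moment at which its call begins: read the wrist's pose just before it. get_calibration takes no time and is no camera call.
- close_job(): hands the job in; it is judged then, once.
Trained networks look in the newest picture that a camera, given by its name, has taken for a name from the list of things; names that differ only in an ending like _2 or _b are one class to them, and where a whole thing is asked for, a point or a joint stands for the part that bears it (a point fixed in the world has none). Each returns a list of dicts, best first, with "confidence" (0 to 1); they miss things now and then, are a little off and sometimes report something else, mostly with a low value. They report only what shows in the picture. A call takes as long as a camera call. They do not tell look-alikes from the thing itself.
- find_in(name, camera): "bbox" ([left, top, width, height] in pixels, round what is visible of it).
- regions_of(name, camera): "region" (400x640 bool, what is visible of it) and "bbox" ([left, top, width, height] in pixels, round what is visible of it).
- tip_of(name, camera): "position" ([column, row] in pixels: a listed point, or the origin of a listed thing).
The state is a dict: "time_s": time; "qpos": joint angles; "dq": joint speeds; "effort": joint torques, N m; "position": TCP position; "orientation": TCP orientation; "force": force on the tool from outside, world axes, zero at the start; "torque": the same for the moment, N m; "grip_width": finger opening in m; "grip_force": force on a finger pad.
Only numpy, scipy, OpenCV 4.12 (cv2) and the standard library are available. Lean on these libraries where they do the work, as an engineer would, in place of code of your own. Each camera call takes 0.05 s, during which the arm holds its last target. There are 200 camera calls.

## Working session

There is one attempt and no reset: what is moved stays moved. The work goes in short steps, Python scripts to look and compute and a tool call to move; the robot and the scene stay as the last step left them, time stands still between calls to the robot, and variables do not carry over. Pictures are saved under pics/ and viewed, at most 10 in all, crops included, and the job is handed in when it is done.

Besides the shell and the picture viewer there is one more tool, called after "Emit:" as name(argument=value, ...), one argument or row to a line, values as JSON. carry_out: Moves the arm, as the interface text tells. Shift numbers are shares of 0.2 m and turn numbers shares of 90 degrees, none past 1 either way. Its arguments: {"type":"object","properties":{"deltas":{"type":"array"}},"required":["deltas"]}

```bash
mkdir -p pics; cat > h.py <<'E'
from rig import *
import numpy as np, cv2
from scipy.spatial.transform import Rotation as R
def cloud(cam,depth,pose=None):
    c=get_calibration(cam);K=np.array(c["K"])
    if pose is None: pose=np.array(c["pose"])
    v,u=np.mgrid[:400,:640]
    d=depth
    P=np.stack([(u-K[0,2])/K[0,0]*d,-(v-K[1,2])/K[1,1]*d,-d],-1)
    W=P@pose[:3,:3].T+pose[:3,3]
    W[d==0]=np.nan
    return W
def save(n,p): cv2.imwrite("pics/"+n+".png",p[...,::-1])
E
python3 - <<'E'
from h import *
s=sense();print(s)
for c in ("scene","top"):
    p,d=snapshot(c);save(c+"0",p);np.save(c+"0.npy",d)
    cal=get_calibration(c);print({k:np.round(v,3).tolist() if not isinstance(v,str) else v for k,v in cal.items()})
    W=cloud(c,d)
    for n in ("walnut_a","maple","lip","handle_grip","seat"):
        for r in tip_of(n,c):
            u,v=np.round(r["position"]).astype(int);print(c,n,(u,v),round(r["confidence"],2),W[min(max(v,0),399),min(max(u,0),639)].round(3))
E
```

```text
{'time_s': 0.0, 'qpos': array([-1.44879859e+00,  2.59346720e-01,  1.53610664e+00,  6.51179829e-06,
        1.34801508e+00, -2.02781231e-01]), 'dq': array([ 0.00022147, -0.00073518,  0.00296918, -0.00037166,  0.0015774 ,
       -0.00021353]), 'effort': array([ 1.91884945e-03, -4.46027148e+01, -2.90572411e+01, -1.07128724e-04,
        1.16037339e-02, -1.56687020e-05]), 'position': array([ 0.17547619, -0.52072546,  0.25246321]), 'orientation': array([ 9.86843460e-01,  1.61675928e-01,  4.10450054e-05, -9.36999748e-04]), 'force': array([ 0.86007403, -0.04967962,  0.53178693]), 'torque': array([ 0.04126352, -0.0138176 ,  0.01006763]), 'grip_force': 0.0, 'grip_width': 0.08547817404631851}
{'K': [[430.862, 0.0, 319.127], [0.0, 430.862, 199.634], [0.0, 0.0, 1.0]], 'pose': [[-0.782, 0.291, -0.552, -0.243], [-0.623, -0.389, 0.678, 0.926], [-0.017, 0.874, 0.486, 0.8], [0.0, 0.0, 0.0, 1.0]]}
scene walnut_a (np.int64(364), np.int64(221)) 0.72 [ 0.431 -0.145  0.015]
scene walnut_a (np.int64(372), np.int64(206)) 0.62 [ 0.466 -0.252  0.012]
scene walnut_a (np.int64(346), np.int64(201)) 0.54 [ 0.568 -
[... 418 characters left out ...]
 0.02, 0.017, 0.014], [0.019, 0.086, 0.996, 1.341], [0.0, 0.0, 0.0, 1.0]]}
top walnut_a (np.int64(369), np.int64(213)) 0.59 [ 0.45  -0.165  0.016]
top walnut_a (np.int64(419), np.int64(257)) 0.55 [ 0.31  -0.329  0.015]
top walnut_a (np.int64(395), np.int64(172)) 0.53 [ 0.586 -0.25   0.017]
top walnut_a (np.int64(396), np.int64(201)) 0.5 [ 0.491 -0.253  0.018]
top maple (np.int64(428), np.int64(214)) 0.71 [ 0.45  -0.357  0.023]
top maple (np.int64(253), np.int64(241)) 0.18 [0.353 0.201 0.069]
top lip (np.int64(332), np.int64(197)) 0.64 [ 0.501 -0.044  0.004]
top handle_grip (np.int64(258), np.int64(186)) 0.47 [0.508 0.171 0.217]
top seat (np.int64(292), np.int64(190)) 0.94 [0.519 0.087 0.026]
```

```bash
python3 - <<'E'
from h import *
im=cv2.imread("pics/top0.png");cv2.imwrite("pics/topc.png",cv2.resize(im[120:290,180:460],None,fx=2.8,fy=2.8,interpolation=cv2.INTER_CUBIC))
E
```

```text
(no output)
```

View pics/topc.png

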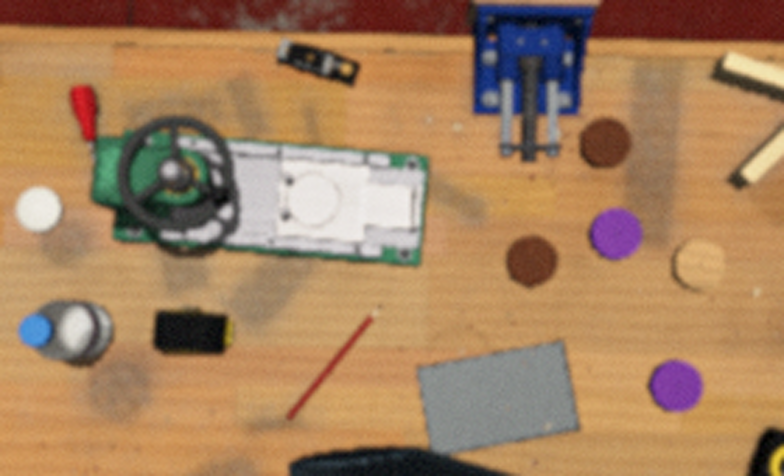

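View pics/scene0.png

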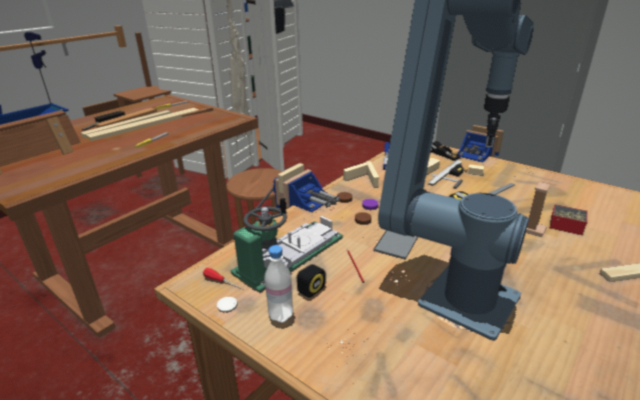

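Top crop ↔ full pixels. Brown discs: crop (531,261) → full (370,213), and crop (605,142) → (396,171) beside the vise rods. Purple look-alikes: (400,203) and (421,257). Maple: (429,214). Other round things: the white lid at (194,195) and the white seat circle at (292,190). I choose the two brown discs and the maple. The press's +x runs roughly along world +y, and the carriage is pulled out.

```bash
python3 - <<'E'
from h import *
im=cv2.imread("pics/top0.png");d=np.load("top0.npy");W=cloud("top",d)
for n,(x,y) in dict(wa=(.45,-.165),wb=(.586,-.25),pu=(.491,-.253),mp=(.45,-.357)).items():
    m=(np.hypot(W[...,0]-x,W[...,1]-y)<.045)&(W[...,2]>.01)&(W[...,2]<.03)
    p=W[m][:,:2].astype(np.float32);c,r=cv2.minEnclosingCircle(p)
    print(n,p.mean(0).round(4),np.round(c,4),round(r,4),np.nanmedian(W[m][:,2]).round(4),im[m].mean(0).round())
m=(W[...,2]>.018)&(W[...,2]<.05)&(W[...,0]>.4)&(W[...,0]<.6)&(W[...,1]>-.07)&(W[...,1]<.3)
k=cv2.connectedComponents(m.astype(np.uint8))[1];i=np.bincount(k[k>0]).argmax()
p=W[k==i][:,:2].astype(np.float32);print(cv2.minAreaRect(p),cv2.boxPoints(cv2.minAreaRect(p)).round(4).tolist())
m=(W[...,2]>.165)&(W[...,2]<.19)&(W[...,0]<.65)&(W[...,0]>.4)&(W[...,1]>.05)&(W[...,1]<.3)
p=W[m][:,:2].astype(np.float32);print("wheel",cv2.minEnclosingCircle(p),p.mean(0))
m=(W[...,2]>.2)&(W[...,2]<.23)&(W[...,0]<.65)&(W[...,0]>.4)&(W[...,1]>.05)&(W[...,1]<.3);print("handle",np.nanmean(W[m],0),m.sum(),W[m].round(3).tolist()[:12])
m=(W[...,2]>.02)&(abs(W[...,0]-.59)<.12)&(abs(W[...,1]+.2)<.1);p=W[m];print("vise rods ymin/max",p.min(0),p.max(0))
c=get_calibration("wrist");print({k:np.round(v,3).tolist() if not isinstance(v,str) else v for k,v in c.items()})
E
```

```text
wa [ 0.4514 -0.1676] [ 0.4516 -0.1679] 0.0301 0.0174 [ 39.  63. 110.]
wb [ 0.5923 -0.2538] [ 0.5923 -0.2538] 0.03 0.0171 [ 38.  61. 106.]
pu [ 0.4854 -0.2658] [ 0.4853 -0.2662] 0.0303 0.0168 [158.  67. 132.]
mp [ 0.4512 -0.364 ] [ 0.4509 -0.3642] 0.0301 0.0169 [108. 164. 208.]
((0.5175912976264954, 0.10869723558425903), (0.2934846878051758, 0.12706241011619568), 85.6727066040039) [[0.4431999921798706, -0.03280000016093254], [0.5698999762535095, -0.042399998754262924], [0.5920000076293945, 0.2502000033855438], [0.4652999937534332, 0.259799987077713]]
wheel ((0.5255851149559021, 0.21993470191955566), 0.06256591528654099) [0.5252376  0.22321756]
handle [0.51180431 0.19379619 0.2111434 ] 66 [[0.534, 0.224, 0.202], [0.534, 0.221, 0.202], [0.531, 0.226, 0.205], [0.53, 0.223, 0.207], [0.531, 0.221, 0.204], [0.531, 0.218, 0.203], [0.531, 0.216, 0.202], [0.528, 0.229, 0.202], [0.528, 0.226, 0.205], [0.528, 0.223, 0.206], [0.528, 0.22, 0.205], [0.528, 0.218, 0.205]]
vise rods ymin/max [ 0.47037579 -0.28849707  0.02000683] [ 0.70998472 -0.10021106  0.08003718]
{'K': [[328.031, 0.0, 321.898], [0.0, 328.031, 194.696], [0.0, 0.0, 1.0]], 'hand_eye': [[0.0, 0.956, 0.295, 0.075], [1.0, -0.0, 0.0, 0.001], [0.0, 0.295, -0.956, -0.121], [0.0, 0.0, 0.0, 1.0]]}
```

Emit:
carry_out(
  deltas=[
    [1,[0.16,0.135,0.015],[0,0,-0.026]],
    [1,[0.16,0.135,0.015],[0,0,-0.026]],
    [1,[0.16,0.135,0.015],[0,0,-0.026]],
    [1,[0.16,0.135,0.015],[0,0,-0.026]],
    [1,[0.16,0.135,0.015],[0,0,-0.026]],
    [1,[0.16,0.135,0.015],[0,0,-0.026]],
    [1,[0.16,0.135,0.015],[0,0,-0.026]],
    [1,[0.16,0.135,0.015],[0,0,-0.026]],
    [1,[0.16,0.135,0.015],[0,0,-0.026]],
    [1,[0.16,0.135,0.015],[0,0,-0.026]],
  ],
)

```text
time_s: 1.85
position: [0.4965, -0.2502, 0.2835]
orientation: [0.999, -0.042, 0.0, 0.0]
force: [-0.9, -0.4, -0.3]
grip_width: 0.0856
grip_force: 0.0
```

```bash
cat >> h.py <<'E'
def wpose():
    s=sense();T=np.eye(4);T[:3,:3]=R.from_quat(s["orientation"]).as_matrix();T[:3,3]=s["position"]
    return T@np.array(get_calibration("wrist")["hand_eye"])
def st():
    s=sense();m=R.from_quat(s["orientation"]).as_matrix()
    print("t",round(s["time_s"],2),"p",s["position"].round(4),"yaw",round(float(np.degrees(np.arctan2(m[1,0],m[0,0]))),2),"tz",m[:,2].round(3),"F",s["force"].round(1),"w",round(s["grip_width"],4),"gf",round(float(s["grip_force"]),1),"q",np.round(s["qpos"],2))
E
python3 - <<'E'
from h import *
st();T=wpose();p,d=snapshot("wrist");save("w1",p);np.save("w1.npy",d);np.save("w1T.npy",T)
W=cloud("wrist",d,T)
for n,(x,y) in dict(wa=(.4514,-.168),wb=(.592,-.254),mp=(.451,-.364)).items():
    m=(np.hypot(W[...,0]-x,W[...,1]-y)<.045)&(W[...,2]>.009)&(W[...,2]<.03)
    q=W[m][:,:2].astype(np.float32);c,r=cv2.minEnclosingCircle(q)
    print(n,len(q),np.round(c,4),round(r,4),np.nanmedian(W[m][:,2]).round(4))
s,_=snapshot("scene");a=cv2.resize(s[30:230,260:540],None,fx=2.8,fy=2.8);save("s1",a)
E
```

```text
t 1.85 p [ 0.4965 -0.2502  0.2835] yaw -4.87 tz [ 0. -0. -1.] F [-0.9 -0.4 -0.3] w 0.0856 gf 0.0 q [-0.67  0.25  1.47 -0.    1.42  0.99]
wa 1756 [ 0.4509 -0.1681] 0.03 0.0164
wb 2374 [ 0.5918 -0.254 ] 0.03 0.0164
mp 1823 [ 0.4498 -0.3646] 0.0303 0.0163
```

View pics/w1.png

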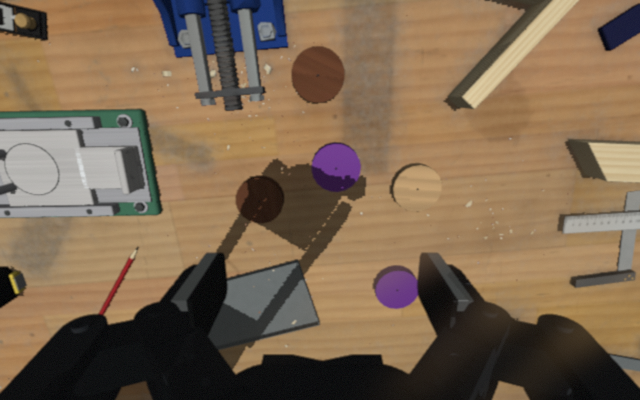

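View pics/s1.png

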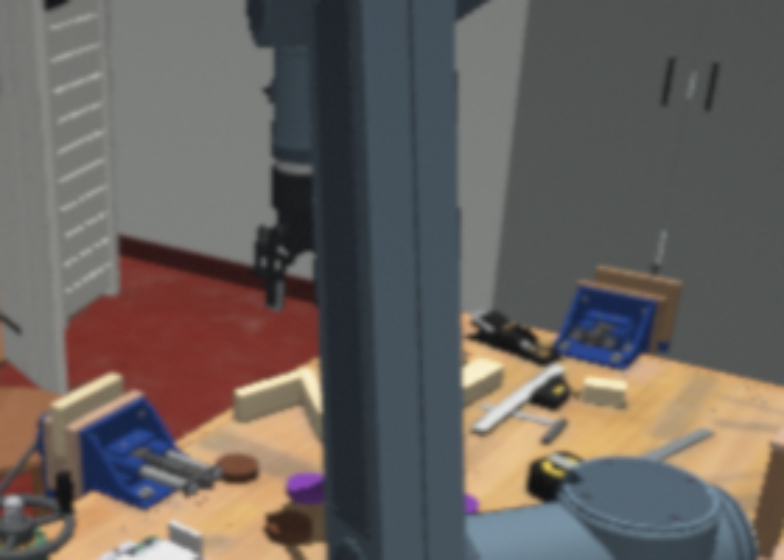

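The wrist view shows the brown discs at (318,75) and (260,199), the maple at (417,187), and the purple look-alikes at (336,167) and (397,287), so the choice is confirmed. The scene crop shows nothing sticking out of the gripper on the camera side.

Emit:
carry_out(
  deltas=[
    [1,[-0.0227,0.0411,-0.0918],[0,0,0.1006]],
    [1,[-0.0227,0.0411,-0.0918],[0,0,0.1006]],
    [1,[-0.0227,0.0411,-0.0918],[0,0,0.1006]],
    [1,[-0.0227,0.0411,-0.0918],[0,0,0.1006]],
    [1,[-0.0227,0.0411,-0.0918],[0,0,0.1006]],
    [1,[-0.0227,0.0411,-0.0918],[0,0,0.1006]],
    [1,[-0.0227,0.0411,-0.0918],[0,0,0.1006]],
    [1,[-0.0227,0.0411,-0.0918],[0,0,0.1006]],
    [1,[-0.0227,0.0411,-0.0918],[0,0,0.1006]],
    [1,[-0.0227,0.0411,-0.0918],[0,0,0.1006]],
  ],
)

```text
time_s: 3.2
position: [0.4496, -0.1693, 0.0993]
orientation: [0.731, 0.682, -0.0, 0.0]
force: [-0.7, -0.0, -0.2]
grip_width: 0.0857
grip_force: 0.0
```

```bash
python3 - <<'E'
from h import *
st();T=wpose();p,d=snapshot("wrist");save("w2",p);W=cloud("wrist",d,T)
m=(abs(W[...,0]-.45)<.06)&(abs(W[...,1]+.168)<.05)&(W[...,2]>.03)&(W[...,2]<.2)
print(m.sum(), W[m].min(0) if m.any() else 0)
E
```

```text
t 3.2 p [ 0.4496 -0.1693  0.0993] yaw 86.05 tz [ 0. -0. -1.] F [-0.7 -0.  -0.2] w 0.0857 gf 0.0 q [-0.59  0.3   1.9  -0.    0.94 -0.52]
31626 [ 0.39000475 -0.18654466  0.09043576]
```

Emit:
carry_out(
  deltas=[
    [1,[0.003,0.003,-0.1],[0,0,0]],
    [1,[0.0045,0.003,-0.1],[0,0,0]],
    [1,[0,0,-0.1],[0,0,0]],
    [1,[0,0,-0.0915],[0,0,0]],
    [1,[0,0,0],[0,0,0]],
    [-1,[0,0,0],[0,0,0]],
    [-1,[0,0,0],[0,0,0]],
    [-1,[0,0,0],[0,0,0]],
    [-1,[0,0,0],[0,0,0]],
    [-1,[0,0,0],[0,0,0]],
  ],
)

```text
time_s: 4.5
position: [0.4523, -0.1685, 0.0229]
orientation: [0.733, 0.68, 0.0, 0.001]
force: [-1.6, 0.3, 5.2]
grip_width: 0.0574
grip_force: 62.7
```

Emit:
carry_out(
  deltas=[
    [-1,[0,0,0.1],[0,0,0]],
    [-1,[0,0,0.2],[0,0,0]],
    [-1,[0.04,0.1,0.2],[0,0,0]],
    [-1,[0.05,0.13,0.15],[0,0,0]],
    [-1,[0.05,0.13,0.1],[0,0,0]],
    [-1,[0.05,0.13,0.05],[0,0,0]],
    [-1,[0.05,0.13,0],[0,0,0]],
    [-1,[0.03,0.1,0],[0,0,0]],
    [-1,[0,0.03,0],[0,0,0]],
    [-1,[0,0,0],[0,0,0]],
  ],
)

```text
time_s: 5.75
position: [0.5054, -0.0178, 0.1817]
orientation: [0.733, 0.681, -0.0, 0.0]
force: [0.0, 0.6, 0.3]
grip_width: 0.0574
grip_force: 64.1
```

```bash
python3 - <<'E'
from h import *
st();T=wpose();p,d=snapshot("wrist");save("w3",p);np.save("w3.npy",d);np.save("w3T.npy",T)
W=cloud("wrist",d,T)
o=np.array([.5256,.2199]);a=np.radians(85.67)
M=np.array([[np.cos(a),np.sin(a)],[-np.sin(a),np.cos(a)]])
L=(W[...,:2]-o)@M.T; Z=W[...,2]
# pins: points 45..70mm high; plate: 25..31
m=(Z>.05)&(Z<.07)&(L[...,0]>-.13)&(L[...,0]<-.08)&(abs(L[...,1])<.04)
for sg in (1,-1):
    q=L[m&(sg*L[...,1]>0)];print("pin",len(q),np.median(q,0).round(4) if len(q) else 0,(q.min(0).round(4),q.max(0).round(4)) if len(q) else 0)
m=(Z>.05)&(Z<.058)&(L[...,0]>-.29)&(L[...,0]<-.23)&(abs(L[...,1])<.05);q=L[m]
if len(q):print("lip",len(q),q.min(0).round(4),q.max(0).round(4))
m=(Z>.028)&(Z<.033)&(abs(L[...,1])>.043)&(abs(L[...,1])<.07)&(L[...,0]<-.06)&(L[...,0]>-.27);q=W[m][:,:2].astype(np.float32);r=cv2.minAreaRect(q);print("guides",r)
print(tip_of("seat","wrist"),[(W[int(r["position"][1]),int(r["position"][0])].round(4),L[int(r["position"][1]),int(r["position"][0])].round(4)) for r in tip_of("seat","wrist")[:1]])
E
```

```text
t 5.75 p [ 0.5054 -0.0178  0.1817] yaw 85.79 tz [ 0. -0. -1.] F [0.  0.6 0.3] w 0.0574 gf 64.1 q [-0.26  0.24  1.74 -0.    1.16 -0.18]
pin 95 [-0.1074  0.0203] (array([-0.1084,  0.0162]), array([-0.1042,  0.0249]))
pin 86 [-0.1072 -0.0185] (array([-0.1079, -0.0231]), array([-0.1044, -0.0146]))
lip 15 [-0.2497 -0.025 ] [-0.2473 -0.0195]
guides ((0.5131978988647461, 0.06347665935754776), (0.1174391433596611, 0.11837447434663773), 85.82138061523438)
[{'position': [320.4, 44.7], 'confidence': 0.78}] [(array([0.5118, 0.0927, 0.0277]), array([-0.1279,  0.0042]))]
```

View pics/w3.png

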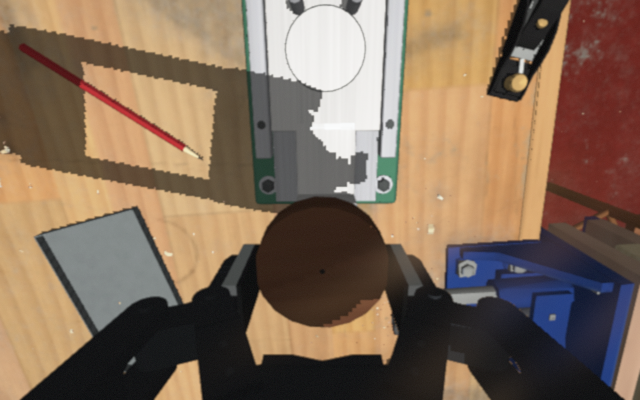

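Wrist view: the disc is held level. The marked circle is at about (325,48), the pins at (295,5) and (352,5), and the lip at about (360,165). I'll fit the circle.

```bash
python3 - <<'E'
from h import *
from scipy.optimize import least_squares
p=cv2.imread("pics/w3.png");d=np.load("w3.npy");T=np.load("w3T.npy");W=cloud("wrist",d,T)
g=cv2.cvtColor(p,cv2.COLOR_BGR2GRAY).astype(float)
bh=cv2.morphologyEx(g.astype(np.uint8),cv2.MORPH_BLACKHAT,np.ones((7,7)))
c0=np.array([.5155,.088])
for it in range(3):
    r=np.hypot(W[...,0]-c0[0],W[...,1]-c0[1])
    m=(abs(r-.031)<.005)&(bh>25)&(abs(W[...,2]-.028)<.005)
    q=W[m][:,:2]
    f=least_squares(lambda s:np.hypot(q[:,0]-s[0],q[:,1]-s[1])-s[2],[*c0,.031],loss="soft_l1",f_scale=.001).x;c0=f[:2]
    print(m.sum(),f.round(4))
E
```

```text
482 [0.5152 0.0886 0.0308]
482 [0.5152 0.0886 0.0308]
482 [0.5152 0.0886 0.0308]
```

Emit:
carry_out(
  deltas=[
    [-1,[0.012,0.129,0],[0,0,0]],
    [-1,[0.012,0.129,-0.05],[0,0,0]],
    [-1,[0.012,0.129,-0.1],[0,0,0]],
    [-1,[0.012,0.13,-0.12],[0,0,0]],
    [-1,[0,0,-0.12],[0,0,0]],
    [-1,[0,0,-0.12],[0,0,0]],
    [-1,[0,0,-0.09],[0,0,0]],
    [-1,[0,0,-0.03],[0,0,0]],
    [-1,[0,0,-0.016],[0,0,0]],
    [-1,[0,0,0],[0,0,0]],
  ],
)

```text
time_s: 7.15
position: [0.5156, 0.0853, 0.0526]
orientation: [0.733, 0.68, 0.0, 0.0]
force: [0.7, 0.6, -0.4]
grip_width: 0.0573
grip_force: 64.1
```

Emit:
carry_out(
  deltas=[
    [-1,[0,0,-0.008],[0,0,0]],
    [-1,[0,0,0],[0,0,0]],
    [0.7,[0,0,0],[0,0,0]],
    [0.7,[0,0,0],[0,0,0]],
    [0.7,[0,0,0.05],[0,0,0]],
    [0.7,[0,0,0.15],[0,0,0]],
    [0.7,[0,0,0.2],[0,0,0]],
    [0.7,[-0.02,-0.15,0.1],[0,0,0]],
    [0.7,[-0.03,-0.25,0],[0,0,0]],
    [0.7,[-0.04,-0.3,0],[0,0,0]],
  ],
)

```text
time_s: 8.4
position: [0.4975, -0.0553, 0.152]
orientation: [0.732, 0.681, 0.001, 0.001]
force: [-0.2, -0.7, -0.5]
grip_width: 0.0726
grip_force: 0.0
```

```bash
python3 - <<'E'
from h import *
st();T=wpose();p,d=snapshot("wrist");save("w4",p)
W=cloud("wrist",d,T)
m=(np.hypot(W[...,0]-.5152,W[...,1]-.0886)<.05)&(abs(W[...,2]-.044)<.006)&(p[...,2]<80)
q=W[m][:,:2].astype(np.float32);print(len(q), cv2.minEnclosingCircle(q) if len(q) else 0, np.median(W[m][:,2]))
p,d=snapshot("top");W=cloud("top",d)
m=(np.hypot(W[...,0]-.5152,W[...,1]-.0886)<.05)&(abs(W[...,2]-.046)<.006)
q=W[m][:,:2].astype(np.float32);print(len(q), cv2.minEnclosingCircle(q) if len(q) else 0)
E
```

```text
t 8.4 p [ 0.4975 -0.0553  0.152 ] yaw 85.88 tz [ 0.002 -0.001 -1.   ] F [-0.2 -0.7 -0.5] w 0.0726 gf 0.0 q [-0.33  0.26  1.8   0.    1.08 -0.26]
2103 ((0.513670802116394, 0.07317173480987549), 0.026819322258234024) 0.044410079082141785
266 ((0.5150468349456787, 0.09033813327550888), 0.03434719890356064)
```

Emit:
carry_out(
  deltas=[
    [1,[-0.039,-0.2,0],[0,0,0]],
    [1,[-0.039,-0.275,0],[0,0,0]],
    [1,[-0.039,-0.275,-0.065],[0,0,0]],
    [1,[-0.039,-0.275,-0.065],[0,0,0]],
    [1,[-0.039,-0.275,-0.065],[0,0,0]],
    [1,[-0.04,-0.245,-0.065],[0,0,0]],
    [1,[0,0,-0.12],[0,0,0]],
    [1,[0,0,-0.14],[0,0,0]],
    [1,[0,0,-0.12],[0,0,0]],
    [1,[0,0,0],[0,0,0]],
  ],
)

```text
time_s: 9.75
position: [0.4497, -0.3618, 0.0212]
orientation: [0.733, 0.68, 0.0, -0.002]
force: [-0.0, 0.0, -0.0]
grip_width: 0.0852
grip_force: 0.0
```

Emit:
carry_out(
  deltas=[
    [1,[0.003,-0.012,0],[0,0,0]],
    [-1,[0,0,0],[0,0,0]],
    [-1,[0,0,0],[0,0,0]],
    [-1,[0,0,0],[0,0,0]],
    [-1,[0,0,0],[0,0,0]],
    [-1,[0,0,0],[0,0,0]],
    [-1,[0,0,0.1],[0,0,0]],
    [-1,[0,0,0.2],[0,0,0]],
    [-1,[0,0,0.2],[0,0,0]],
    [-1,[0,0,0.2],[0,0,0]],
  ],
)

```text
time_s: 11.0
position: [0.4508, -0.3658, 0.1646]
orientation: [0.733, 0.68, -0.0, 0.0]
force: [-0.4, 0.1, 0.5]
grip_width: 0.0574
grip_force: 64.1
```

```bash
python3 - <<'E'
from h import *
st();T=wpose();p,d=snapshot("wrist");W=cloud("wrist",d,T);s=sense()["position"]
m=(np.hypot(W[...,0]-s[0],W[...,1]-s[1])<.04)&(abs(W[...,2]-s[2]+.006)<.012)&(p[...,0]>90)&(p[...,0].astype(int)>p[...,2]+25)
q=W[m];print(m.sum(),np.round(cv2.minEnclosingCircle(q[:,:2].astype(np.float32))[0],4),np.percentile(q[:,2],[5,50,95])-s[2], s)
E
```

```text
t 11.0 p [ 0.4508 -0.3658  0.1646] yaw 85.74 tz [ 0.001 -0.001 -1.   ] F [-0.4  0.1  0.5] w 0.0574 gf 64.1 q [-0.87  0.38  1.58  0.    1.17 -0.8 ]
11176 [ 0.454  -0.3579] [-0.0148228  -0.01387779 -0.01293772] [ 0.45279237 -0.3679208   0.17046666]
```

Emit:
carry_out(
  deltas=[
    [-1,[0.02,0.15,0],[0,0,0]],
    [-1,[0.04,0.28,0],[0,0,0]],
    [-1,[0.04,0.29,0],[0,0,0]],
    [-1,[0.04,0.29,0],[0,0,0]],
    [-1,[0.04,0.29,0],[0,0,0]],
    [-1,[0.04,0.28,0],[0,0,0]],
    [-1,[0.04,0.25,0],[0,0,0]],
    [-1,[0.03,0.21,0],[0,0,0]],
    [-1,[0.032,0.15,0],[0,0,0]],
    [-1,[0,0.06,0],[0,0,0]],
  ],
)

```text
time_s: 12.3
position: [0.5154, 0.0857, 0.163]
orientation: [0.732, 0.681, 0.0, 0.0]
force: [-0.2, -0.6, 1.1]
grip_width: 0.057
grip_force: 64.1
```

Emit:
carry_out(
  deltas=[
    [-1,[0,0,-0.05],[0,0,0]],
    [-1,[0,0,-0.1],[0,0,0]],
    [-1,[0,0,-0.1],[0,0,0]],
    [-1,[0,0,-0.08],[0,0,0]],
    [-1,[0,0,-0.05],[0,0,0]],
    [-1,[0,0,-0.03],[0,0,0]],
    [-1,[0,0,0],[0,0,0]],
    [-1,[0,0,0],[0,0,0]],
    [-1,[0,0,0],[0,0,0]],
    [-1,[0,0,0],[0,0,0]],
  ],
)

```text
time_s: 13.55
position: [0.5154, 0.0842, 0.081]
orientation: [0.733, 0.68, 0.0, 0.0]
force: [0.2, -0.7, -0.0]
grip_width: 0.0573
grip_force: 64.1
```

```bash
cat >> h.py <<'E'
def held(zt,cond):
    T=wpose();s=sense()["position"];p,d=snapshot("wrist");W=cloud("wrist",d,T)
    m=(np.hypot(W[...,0]-s[0],W[...,1]-s[1])<.042)&(abs(W[...,2]-zt)<.008)&cond(p.astype(int))
    m=cv2.morphologyEx(m.astype(np.uint8),cv2.MORPH_OPEN,np.ones((5,5)))>0
    q=W[m];c,r=cv2.minEnclosingCircle(q[:,:2].astype(np.float32));z=np.percentile(q[:,2],[5,50,95])
    print("held",m.sum(),np.round(c,4),round(r,4),"z",z.round(4),"tcp",s.round(4));return p
E
python3 - <<'E'
from h import *
st();s=sense()["position"];p=held(s[2]-.006,lambda p:(p[...,0]>80)&(p[...,0]>p[...,2]+20));save("w5",p)
E
```

```text
t 13.55 p [0.5154 0.0842 0.081 ] yaw 85.76 tz [ 0.001 -0.    -1.   ] F [ 0.2 -0.7 -0. ] w 0.0573 gf 64.1 q [-0.05  0.39  1.82  0.    0.93  0.02]
held 12312 [0.5161 0.0855] 0.0306 z [0.0721 0.073  0.0739] tcp [0.5154 0.0842 0.081 ]
```

Emit:
carry_out(
  deltas=[
    [-1,[0,0,-0.04],[0,0,0]],
    [-1,[0,0,-0.025],[0,0,0]],
    [-1,[0,0,0],[0,0,0]],
    [-1,[0,0,0],[0,0,0]],
    [0.7,[0,0,0],[0,0,0]],
    [0.7,[0,0,0],[0,0,0]],
    [0.7,[0,0,0.05],[0,0,0]],
    [0.7,[0,0,0.15],[0,0,0]],
    [0.7,[0,0,0.2],[0,0,0]],
    [0.7,[0.02,-0.15,0.05],[0,0,0]],
  ],
)

```text
time_s: 14.85
position: [0.5207, 0.0551, 0.1609]
orientation: [0.732, 0.681, 0.002, 0.002]
force: [-0.4, -0.5, -0.2]
grip_width: 0.0726
grip_force: 0.0
```

Emit:
carry_out(
  deltas=[
    [0.7,[0.06,-0.25,0],[0,0,0]],
    [0.8,[0.06,-0.27,0],[0,0,0]],
    [0.8,[0.06,-0.27,0],[0,0,0]],
    [0.8,[0.06,-0.27,0],[0,0,0]],
    [0.8,[0.06,-0.25,0],[0,0,0]],
    [0.8,[0.063,-0.15,0],[0,0,0]],
    [0.8,[0,-0.09,0],[0,0,0]],
    [0.8,[0,0,0],[0,0,0]],
    [0.8,[0,0,0],[0,0,0]],
    [0.8,[0,0,0],[0,0,0]],
  ],
)

```text
time_s: 16.1
position: [0.5917, -0.2543, 0.1579]
orientation: [0.732, 0.681, 0.0, -0.0]
force: [0.1, -0.9, -0.3]
grip_width: 0.0768
grip_force: 0.0
```

```bash
python3 - <<'E'
from h import *
st();T=wpose();p,d=snapshot("wrist");W=cloud("wrist",d,T);x,y=.592,-.254
m=(np.hypot(W[...,0]-x,W[...,1]-y)<.045)&(W[...,2]>.009)&(W[...,2]<.03)
q=W[m][:,:2].astype(np.float32);print(m.sum(),cv2.minEnclosingCircle(q))
p,d=snapshot("top");save("t2",p[150:230,240:360].repeat(5,0).repeat(5,1));W=cloud("top",d)
m=(np.hypot(W[...,0]-.5152,W[...,1]-.087)<.06)&(abs(W[...,2]-.062)<.006)
m=cv2.morphologyEx(m.astype(np.uint8),cv2.MORPH_OPEN,np.ones((3,3)))>0
q=W[m];print(m.sum(),cv2.minEnclosingCircle(q[:,:2].astype(np.float32)),np.percentile(q[:,2],[5,50,95]))
E
```

```text
t 16.1 p [ 0.5917 -0.2543  0.1579] yaw 85.83 tz [-0.  0. -1.] F [ 0.1 -0.9 -0.3] w 0.0768 gf 0.0 q [-0.58  0.5   1.42  0.    1.22 -0.51]
3906 ((0.5975410342216492, -0.2497163563966751), 0.03756442293524742)
269 ((0.5160596966743469, 0.08506311476230621), 0.029604727402329445) [0.0575045  0.06108894 0.06521235]
```

View pics/t2.png

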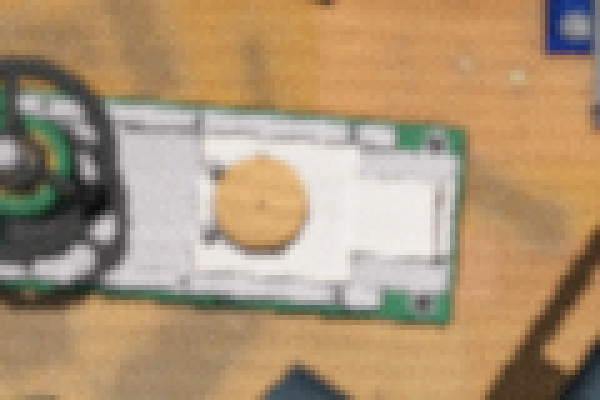

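The top crop shows the maple centred at (262,203), covering the first walnut, with the pins at (215,172) and (207,235) just ahead of it. Next is the second walnut.

Emit:
carry_out(
  deltas=[
    [0.9,[0,0,-0.1],[0,0,0]],
    [0.9,[0.001,0.001,-0.15],[0,0,0]],
    [0.9,[0,0,-0.15],[0,0,0]],
    [0.9,[0,0,-0.13],[0,0,0]],
    [0.9,[0,0,-0.1],[0,0,0]],
    [0.9,[0,0,-0.055],[0,0,0]],
    [0.9,[0,0,0],[0,0,0]],
    [0.9,[0,0,0],[0,0,0]],
    [-1,[0,0,0],[0,0,0]],
    [-1,[0,0,0],[0,0,0]],
  ],
)

```text
time_s: 17.45
position: [0.593, -0.2562, 0.0223]
orientation: [0.733, 0.68, 0.0, 0.001]
force: [-0.5, 0.7, 6.7]
grip_width: 0.0575
grip_force: 64.5
```

Emit:
carry_out(
  deltas=[
    [-1,[0,0,0],[0,0,0]],
    [-1,[0,0,0.15],[0,0,0]],
    [-1,[0,0,0.2],[0,0,0]],
    [-1,[0,0,0.2],[0,0,0]],
    [-1,[-0.02,0.1,0.19],[0,0,0]],
    [-1,[-0.06,0.25,0],[0,0,0]],
    [-1,[-0.06,0.28,0],[0,0,0]],
    [-1,[-0.06,0.28,0],[0,0,0]],
    [-1,[-0.06,0.28,0],[0,0,0]],
    [-1,[-0.06,0.25,0],[0,0,0]],
  ],
)

```text
time_s: 18.7
position: [0.5274, 0.0342, 0.169]
orientation: [0.733, 0.68, 0.0, 0.0]
force: [0.2, 0.8, 0.1]
grip_width: 0.0573
grip_force: 64.1
```

Emit:
carry_out(
  deltas=[
    [-1,[-0.06,0.15,0],[0,0,0]],
    [-1,[-0.006,0.1,0],[0,0,0]],
    [-1,[0,0.01,0],[0,0,0]],
    [-1,[0,0,-0.05],[0,0,0]],
    [-1,[0,0,-0.1],[0,0,0]],
    [-1,[0,0,-0.1],[0,0,0]],
    [-1,[0,0,-0.1],[0,0,0]],
    [-1,[0,0,0],[0,0,0]],
    [-1,[0,0,0],[0,0,0]],
    [-1,[0,0,0],[0,0,0]],
  ],
)

```text
time_s: 19.95
position: [0.5156, 0.084, 0.0994]
orientation: [0.733, 0.68, 0.001, 0.001]
force: [-0.4, 0.6, -0.6]
grip_width: 0.0573
grip_force: 64.1
```

```bash
python3 - <<'E'
from h import *
st();s=sense()["position"];p=held(s[2]-.007,lambda p:(p[...,0]>p[...,2]+12));save("w6",p)
E
```

```text
t 19.95 p [0.5156 0.084  0.0994] yaw 85.73 tz [ 0.002 -0.    -1.   ] F [-0.4  0.6 -0.6] w 0.0573 gf 64.1 q [-0.05  0.37  1.8  -0.    0.97  0.02]
held 13542 [0.5215 0.0842] 0.0361 z [0.0923 0.0936 0.0946] tcp [0.5156 0.084  0.0994]
```

Emit:
carry_out(
  deltas=[
    [-1,[0,0,-0.05],[0,0,0]],
    [-1,[0,0,-0.035],[0,0,0]],
    [-1,[0,0,-0.004],[0,0,0]],
    [-1,[0,0,0],[0,0,0]],
    [-1,[0,0,0],[0,0,0]],
    [0.7,[0,0,0],[0,0,0]],
    [0.7,[0,0,0],[0,0,0]],
    [0.7,[0,0,0.05],[0,0,0]],
    [0.7,[0,0,0.15],[0,0,0]],
    [0.7,[0,0,0.2],[0,0,0]],
  ],
)

```text
time_s: 21.25
position: [0.5142, 0.0844, 0.1611]
orientation: [0.733, 0.68, -0.001, -0.001]
force: [-0.0, -0.3, 1.1]
grip_width: 0.0724
grip_force: 0.0
```

Emit:
carry_out(
  deltas=[
    [-1,[0,-0.1,0.05],[0,0,0]],
    [-1,[-0.012,-0.1,0],[0,0,0]],
    [-1,[-0.012,-0.1,0],[0,0,0]],
    [-1,[0,0,0],[0,0,0]],
    [-1,[0,0,0],[0,0,0]],
    [-1,[0,0,0],[0,0,0]],
    [-1,[0,0,0],[0,0,0]],
    [-1,[0,0,0],[0,0,0]],
    [-1,[0,0,0],[0,0,0]],
    [-1,[0,0,0],[0,0,0]],
  ],
)

```text
time_s: 22.5
position: [0.51, 0.0244, 0.1708]
orientation: [0.733, 0.68, -0.0, -0.0]
force: [-0.1, -0.3, -0.4]
grip_width: 0.0
grip_force: 0.0
```

```bash
python3 - <<'E'
from h import *
st();T=wpose();p,d=snapshot("wrist");save("w7",p);np.save("w7.npy",d);np.save("w7T.npy",T)
W=cloud("wrist",d,T)
m=(np.hypot(W[...,0]-.5155,W[...,1]-.086)<.05)&(abs(W[...,2]-.076)<.006)&(p[...,0].astype(int)>p[...,2]+12)
q=W[m];c,r=cv2.minEnclosingCircle(q[:,:2].astype(np.float32));print(m.sum(),c,r,np.percentile(q[:,2],[5,50,95]))
E
```

```text
t 22.5 p [0.51   0.0244 0.1708] yaw 85.75 tz [-0.  0. -1.] F [-0.1 -0.3 -0.4] w 0.0 gf 0.0 q [-0.17  0.26  1.75  0.    1.13 -0.1 ]
6847 (0.5144981145858765, 0.08624493330717087) 0.029961882159113884 [0.07538608 0.07649415 0.07759178]
```

View pics/w7.png

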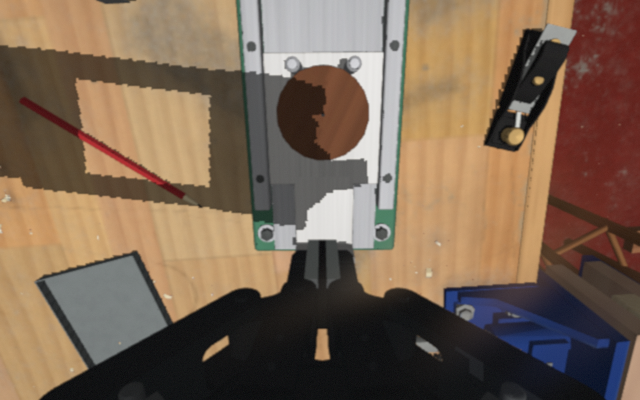

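The wrist view shows the complete stack at (322,112) with the pins at (293,65) and (353,65). The edges are nearly flush, with about 2.5 mm to go. Fingers are shut, ready to nudge.

Emit:
carry_out(
  deltas=[
    [-1,[0,0,-0.12],[0,0,0]],
    [-1,[0,0,-0.16],[0,0,0]],
    [-1,[0,0,-0.16],[0,0,0]],
    [-1,[0,0,-0.1],[0,0,0]],
    [-1,[0,0,-0.044],[0,0,0]],
    [-1,[0.003,0.02,0],[0,0,0]],
    [-1,[0.002,0.02,0],[0,0,0]],
    [-1,[0.001,0.015,0],[0,0,0]],
    [-1,[0.001,0.01,0],[0,0,0]],
    [-1,[0.001,0.01,0],[0,0,0]],
  ],
)

```text
time_s: 23.8
position: [0.5118, 0.0395, 0.0543]
orientation: [0.733, 0.68, 0.0, 0.0]
force: [0.2, 0.4, -0.6]
grip_width: 0.0001
grip_force: 0.0
```

Emit:
carry_out(
  deltas=[
    [-1,[0.001,0.01,0],[0,0,0]],
    [-1,[0.001,0.008,0],[0,0,0]],
    [-1,[0.001,0.008,0],[0,0,0]],
    [-1,[0,0.007,0],[0,0,0]],
    [-1,[0.001,0.007,0],[0,0,0]],
    [-1,[0,0.007,0],[0,0,0]],
    [-1,[0,0.007,0],[0,0,0]],
    [-1,[0,0.007,0],[0,0,0]],
    [-1,[0,0,0],[0,0,0]],
    [-1,[0,0,0],[0,0,0]],
  ],
)

```text
time_s: 25.05
position: [0.5125, 0.0516, 0.0541]
orientation: [0.733, 0.68, 0.0, 0.0]
force: [0.4, -2.6, 0.4]
grip_width: 0.0001
grip_force: 0.0
```

Emit:
carry_out(
  deltas=[
    [-1,[0,-0.01,0],[0,0,0]],
    [-1,[0,-0.04,0],[0,0,0]],
    [-1,[-0.008,-0.08,0],[0,0,0]],
    [-1,[0,0,0.15],[0,0,0]],
    [-1,[0,0,0.2],[0,0,0]],
    [-1,[0,0,0.2],[0,0,0]],
    [-1,[0,0,0.05],[0,0,0]],
    [-1,[0,0,0],[0,0,0]],
    [-1,[0,0,0],[0,0,0]],
    [-1,[0,0,0],[0,0,0]],
  ],
)

```text
time_s: 26.3
position: [0.51, 0.0256, 0.1725]
orientation: [0.733, 0.68, -0.001, -0.001]
force: [-0.2, 0.7, 0.9]
grip_width: -0.0
grip_force: 0.0
```

```bash
python3 - <<'E'
from h import *
st();T=wpose();p,d=snapshot("wrist");save("w8",p[0:240,200:440].repeat(2,0).repeat(2,1))
W=cloud("wrist",d,T);Z=W[...,2];u=np.array([.0732,.9973]);v=np.array([-.9973,.0732])
L=np.stack([(W[...,:2]-[.5152,.0886])@u,(W[...,:2]-[.5152,.0886])@v],-1)
m=(np.hypot(W[...,0]-.5155,W[...,1]-.09)<.05)&(abs(Z-.076)<.006)&(p[...,0].astype(int)>p[...,2]+12)
print("top disc",m.sum(),cv2.minEnclosingCircle(L[m].astype(np.float32)))
m=(abs(Z-.066)<.003)&(L[...,0]>.02)&(L[...,0]<.05)&(p.max(-1)-p.min(-1)<25)
for s in(1,-1):
    q=L[m&(s*L[...,1]>.01)&(s*L[...,1]<.03)];print("pin top",len(q),q.mean(0),q.min(0),q.max(0))
m=(abs(Z-.054)<.003)&(L[...,0]<-.09)&(L[...,0]>-.16)&(abs(L[...,1])<.035);q=L[m];print("lip",len(q),q.min(0),q.max(0))
m=(abs(Z-.028)<.003)&(L[...,0]>.03)&(L[...,0]<.06)&(abs(L[...,1])<.01);print(L[m].max(0) if m.any() else 0)
for z in (.036,.052,.068):
    m=(abs(Z-z)<.006)&(L[...,0]<-.02)&(L[...,0]>-.045)&(abs(L[...,1])<.004);print("front edge at",z,m.sum(),np.median(L[m][:,0]) if m.any() else 0)
E
```

```text
t 26.3 p [0.51   0.0256 0.1725] yaw 85.75 tz [-0.003  0.    -1.   ] F [-0.2  0.7  0.9] w -0.0 gf 0.0 q [-0.17  0.26  1.74  0.    1.14 -0.09]
top disc 6926 ((0.004572071600705385, 0.00039381138049066067), 0.029855575412511826)
pin top 186 [0.03335904 0.02050061] [0.02830836 0.01593384] [0.03795257 0.02514824]
pin top 192 [ 0.03344127 -0.01954121] [ 0.02883859 -0.02430103] [ 0.03806077 -0.01501205]
lip 29 [-0.11748164 -0.02486245] [-0.11084568 -0.02065965]
[0.04446716 0.0094249 ]
front edge at 0.036 3 -0.038035089562873915
front edge at 0.052 0 0
front edge at 0.068 0 0
```

View pics/w8.png

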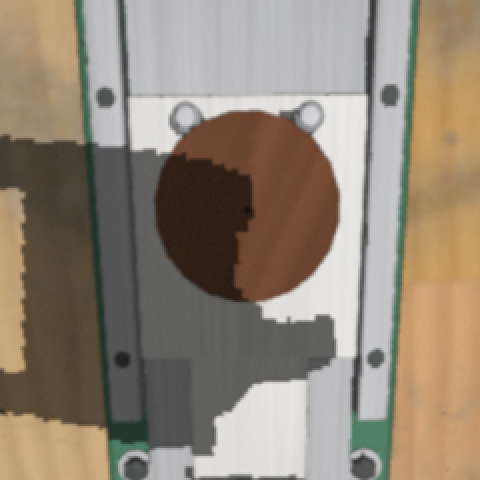

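The crop shows the top disc at (248,205) touching both pins, at (187,118) and (310,115), with nothing sticking out beneath it. The fit puts the disc centre 0.1 mm from the pin-centred position. Next I go behind the lip.

Emit:
carry_out(
  deltas=[
    [-1,[-0.008,-0.12,0],[0,0,0]],
    [-1,[-0.01,-0.16,0],[0,0,0]],
    [-1,[-0.01,-0.15,0],[0,0,0]],
    [-1,[0,0,-0.1],[0,0,0]],
    [-1,[0,0,-0.15],[0,0,0]],
    [-1,[0,0,-0.15],[0,0,0]],
    [-1,[0,0,-0.12],[0,0,0]],
    [-1,[0,0,-0.05],[0,0,0]],
    [-1,[0.002,0.03,0],[0,0,0]],
    [-1,[0.002,0.03,0],[0,0,0]],
  ],
)

```text
time_s: 27.6
position: [0.5067, -0.0482, 0.0608]
orientation: [0.733, 0.68, 0.0, 0.001]
force: [-0.8, 0.0, -0.4]
grip_width: 0.0003
grip_force: 0.0
```

Emit:
carry_out(
  deltas=[
    [-1,[0.002,0.02,0],[0,0,0]],
    [-1,[0.003,0.02,0],[0,0,0]],
    [-1,[0.003,0.03,0],[0,0,0]],
    [-1,[0.003,0.04,0],[0,0,0]],
    [-1,[0.003,0.05,0],[0,0,0]],
    [-1,[0.004,0.06,0],[0,0,0]],
    [-1,[0.004,0.06,0],[0,0,0]],
    [-1,[0.004,0.06,0],[0,0,0]],
    [-1,[0.004,0.06,0],[0,0,0]],
    [-1,[0.004,0.06,0],[0,0,0]],
  ],
)

```text
time_s: 28.85
position: [0.5131, 0.0444, 0.06]
orientation: [0.733, 0.68, 0.0, 0.0]
force: [1.7, -3.2, 1.2]
grip_width: -0.0002
grip_force: 1.7
```

Emit:
carry_out(
  deltas=[
    [-1,[0.003,0.05,0],[0,0,0]],
    [-1,[0.003,0.04,0],[0,0,0]],
    [-1,[0.003,0.04,0],[0,0,0]],
    [-1,[0.002,0.03,0],[0,0,0]],
    [-1,[0.002,0.025,0],[0,0,0]],
    [-1,[0.001,0.02,0],[0,0,0]],
    [-1,[0.001,0.015,0],[0,0,0]],
    [-1,[0.001,0.01,0],[0,0,0]],
    [-1,[0.001,0.01,0],[0,0,0]],
    [-1,[0,0,0],[0,0,0]],
  ],
)

```text
time_s: 30.1
position: [0.5159, 0.0883, 0.06]
orientation: [0.732, 0.681, -0.002, 0.002]
force: [0.0, -19.0, 3.2]
grip_width: -0.0001
grip_force: 9.2
```

Emit:
carry_out(
  deltas=[
    [-1,[0,0.005,0],[0,0,0]],
    [-1,[0,0.005,0],[0,0,0]],
    [-1,[0,0,0],[0,0,0]],
    [-1,[0,0,0],[0,0,0]],
    [-1,[0,0,0],[0,0,0]],
    [-1,[0,0,0],[0,0,0]],
    [-1,[0,0,0],[0,0,0]],
    [-1,[0,0,0],[0,0,0]],
    [-1,[0,0,0],[0,0,0]],
    [-1,[0,0,0],[0,0,0]],
  ],
)

```text
time_s: 31.35
position: [0.5159, 0.0884, 0.06]
orientation: [0.732, 0.681, -0.003, 0.002]
force: [-1.6, -26.5, 3.4]
grip_width: -0.0001
grip_force: 13.3
```

Emit:
carry_out(
  deltas=[
    [-1,[0,-0.03,0],[0,0,0]],
    [-1,[0,-0.1,0],[0,0,0]],
    [-1,[0,0,0.15],[0,0,0]],
    [-1,[0,0,0.25],[0,0,0]],
    [-1,[0,0,0.3],[0,0,0]],
    [-1,[0,0,0.3],[0,0,0]],
    [1,[0,0,0.25],[0,0,0]],
    [1,[0,0.05,0.1],[0,0,0]],
    [1,[0,0.05,0],[0,0,0]],
    [1,[0,0,0],[0,0,0]],
  ],
)

```text
time_s: 32.6
position: [0.5152, 0.0887, 0.3282]
orientation: [0.732, 0.681, -0.001, -0.001]
force: [0.3, 0.2, -0.8]
grip_width: 0.0723
grip_force: 0.0
```

```bash
python3 - <<'E'
from h import *
st();T=wpose();p,d=snapshot("wrist");save("w9",p);np.save("w9.npy",d);np.save("w9T.npy",T)
W=cloud("wrist",d,T);Z=W[...,2]
near=(abs(W[...,0]-.525)<.09)&(abs(W[...,1]-.22)<.1)
m=near&(Z>.166)&(Z<.184);q=W[m][:,:2].astype(np.float32);print("wheel",m.sum(),cv2.minEnclosingCircle(q))
m=near&(Z>.214)&(Z<.226);q=W[m];print("handle top",m.sum(),cv2.minEnclosingCircle(q[:,:2].astype(np.float32)) if len(q) else 0,np.median(q,0) if len(q) else 0)
for r in tip_of("handle_grip","wrist"):print(r)
E
```

```text
t 32.6 p [0.5152 0.0887 0.3282] yaw 85.84 tz [-0.003  0.001 -1.   ] F [ 0.3  0.2 -0.8] w 0.0723 gf 0.0 q [-0.04  0.17  1.47  0.    1.51  0.03]
wheel 5630 ((0.5236117839813232, 0.2197912335395813), 0.06105717644095421)
handle top 515 ((0.5001310110092163, 0.17239819467067719), 0.008595596067607403) [0.50055732 0.17224556 0.22044426]
{'position': [295.4, 84.3], 'confidence': 0.78}
```

View pics/w9.png

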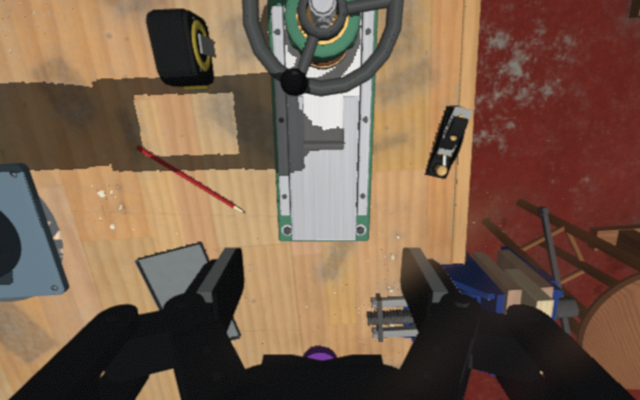

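The wrist view shows an empty lane with the lip shadow at (325,142), so the carriage is home under the press. The black handle is at (293,82), about 22° clockwise of −x, and the tape and plane are undisturbed. Next I grip the handle.

Emit:
carry_out(
  deltas=[
    [0.3,[-0.02,0.12,0],[0,0,0]],
    [0.3,[-0.03,0.16,0],[0,0,0]],
    [0.3,[-0.0245,0.137,0],[0,0,0]],
    [0.3,[0,0,-0.1],[0,0,0]],
    [0.3,[0,0,-0.15],[0,0,0]],
    [0.3,[0,0,-0.15],[0,0,0]],
    [0.3,[0,0,-0.12],[0,0,0]],
    [0.3,[0,0,-0.08],[0,0,0]],
    [0.3,[0,0,0],[0,0,0]],
    [0.3,[0,0,0],[0,0,0]],
  ],
)

```text
time_s: 33.95
position: [0.5019, 0.1709, 0.2107]
orientation: [0.733, 0.68, 0.0, 0.0]
force: [-0.1, -0.3, -0.4]
grip_width: 0.0554
grip_force: 0.0
```

Emit:
carry_out(
  deltas=[
    [-1,[0,0,0],[0,0,0]],
    [-1,[0,0,0],[0,0,0]],
    [-1,[0,0,0],[0,0,0]],
    [-1,[0,0,0],[0,0,0]],
    [-1,[0,0,0],[0,0,0]],
    [-1,[0,0,0],[0,0,0]],
    [-1,[0,0,0],[0,0,0]],
    [-1,[0,0,0],[0,0,0]],
    [-1,[0,0,0],[0,0,0]],
    [-1,[0,0,0],[0,0,0]],
  ],
)

```text
time_s: 35.2
position: [0.5017, 0.1709, 0.211]
orientation: [0.733, 0.68, 0.001, 0.001]
force: [-1.4, -0.5, 6.6]
grip_width: 0.0169
grip_force: 58.7
```

```bash
python3 - <<'E'
from h import *
st();s=sense()["position"][:2];c=np.array([.5247,.2213])
r=s-c;a=np.degrees(np.arctan2(r[1],r[0]));print("r",np.hypot(*r),"a",a)
# 15 deg clockwise rows, from angle a on circle R=.055
A=np.radians(a-15*np.arange(0,31));P=.055*np.stack([np.cos(A),np.sin(A)],1)
print((np.diff(P,axis=0)/.2).round(3).tolist())
E
```

```text
t 35.2 p [0.5017 0.1709 0.211 ] yaw 85.75 tz [ 0.002  0.    -1.   ] F [-1.4 -0.5  6.6] w 0.0169 gf 58.7 q [ 0.12  0.25  1.65 -0.    1.24  0.19]
r 0.05538081349256876 a -114.53845564986725
[[-0.061, 0.038], [-0.049, 0.053], [-0.034, 0.063], [-0.016, 0.07], [0.003, 0.072], [0.021, 0.069], [0.038, 0.061], [0.053, 0.049], [0.063, 0.034], [0.07, 0.016], [0.072, -0.003], [0.069, -0.021], [0.061, -0.038], [0.049, -0.053], [0.034, -0.063], [0.016, -0.07], [-0.003, -0.072], [-0.021, -0.069], [-0.038, -0.061], [-0.053, -0.049], [-0.063, -0.034], [-0.07, -0.016], [-0.072, 0.003], [-0.069, 0.021], [-0.061, 0.038], [-0.049, 0.053], [-0.034, 0.063], [-0.016, 0.07], [0.003, 0.072], [0.021, 0.069]]
```

Emit:
carry_out(
  deltas=[
    [-1,[-0.061,0.038,0],[0,0,0]],
    [-1,[-0.049,0.053,0],[0,0,0]],
    [-1,[-0.034,0.063,0],[0,0,0]],
    [-1,[-0.016,0.07,0],[0,0,0]],
    [-1,[0.003,0.072,0],[0,0,0]],
    [-1,[0.021,0.069,0],[0,0,0]],
    [-1,[0,0,0],[0,0,0]],
    [-1,[0,0,0],[0,0,0]],
    [-1,[0,0,0],[0,0,0]],
    [-1,[0,0,0],[0,0,0]],
  ],
)

```text
time_s: 36.45
position: [0.4748, 0.2446, 0.2109]
orientation: [0.733, 0.68, 0.001, 0.0]
force: [0.6, 1.0, 6.6]
grip_width: 0.0169
grip_force: 59.4
```

Emit:
carry_out(
  deltas=[
    [-1,[0.038,0.061,0],[0,0,0]],
    [-1,[0.053,0.049,0],[0,0,0]],
    [-1,[0.063,0.034,0],[0,0,0]],
    [-1,[0.07,0.016,0],[0,0,0]],
    [-1,[0.072,-0.003,0],[0,0,0]],
    [-1,[0.069,-0.021,0],[0,0,0]],
    [-1,[0.061,-0.038,0],[0,0,0]],
    [-1,[0.049,-0.053,0],[0,0,0]],
    [-1,[0.034,-0.063,0],[0,0,0]],
    [-1,[0,0,0],[0,0,0]],
  ],
)

```text
time_s: 37.7
position: [0.5764, 0.2392, 0.2109]
orientation: [0.733, 0.68, 0.0, 0.0]
force: [-2.0, -1.8, 7.5]
grip_width: 0.0172
grip_force: 59.5
```

Emit:
carry_out(
  deltas=[
    [-1,[0.016,-0.07,0],[0,0,0]],
    [-1,[-0.003,-0.072,0],[0,0,0]],
    [-1,[-0.021,-0.069,0],[0,0,0]],
    [-1,[-0.038,-0.061,0],[0,0,0]],
    [-1,[-0.053,-0.049,0],[0,0,0]],
    [-1,[-0.063,-0.034,0],[0,0,0]],
    [-1,[-0.07,-0.016,0],[0,0,0]],
    [-1,[0,0,0],[0,0,0]],
    [-1,[0,0,0],[0,0,0]],
    [-1,[0,0,0],[0,0,0]],
  ],
)

```text
time_s: 38.95
position: [0.5299, 0.1662, 0.2109]
orientation: [0.733, 0.68, 0.001, 0.0]
force: [-1.0, -0.2, 7.8]
grip_width: 0.0166
grip_force: 59.4
```

Emit:
carry_out(
  deltas=[
    [-1,[-0.072,0.003,0],[0,0,0]],
    [-1,[-0.069,0.021,0],[0,0,0]],
    [-1,[-0.031,0.018,0],[0,0,0]],
    [-1,[-0.03,0.02,0],[0,0,0]],
    [-1,[-0.012,0.01,0],[0,0,0]],
    [-1,[-0.012,0.011,0],[0,0,0]],
    [-1,[0,0,0],[0,0,0]],
    [-1,[0,0,0],[0,0,0]],
    [-1,[0,0,0],[0,0,0]],
    [-1,[0,0,0],[0,0,0]],
  ],
)

```text
time_s: 40.2
position: [0.4893, 0.1788, 0.211]
orientation: [0.733, 0.68, 0.001, 0.006]
force: [13.7, -15.6, -0.6]
grip_width: 0.0169
grip_force: 59.1
```

Emit:
carry_out(
  deltas=[
    [-1,[0.015,-0.015,0],[0,0,0]],
    [0.3,[0,0,0],[0,0,0]],
    [0.3,[0,0,0],[0,0,0]],
    [0.3,[0,0,0],[0,0,0]],
    [0.3,[0,0,0.05],[0,0,0]],
    [0.3,[0,0,0.2],[0,0,0]],
    [0.3,[0,0,0.25],[0,0,0]],
    [0.3,[0,-0.1,0.1],[0,0,0]],
    [0.3,[0,-0.2,0],[0,0,0]],
    [0.3,[0,-0.2,0],[0,0,0]],
  ],
)

```text
time_s: 41.45
position: [0.4873, 0.0792, 0.3312]
orientation: [0.732, 0.681, 0.001, 0.001]
force: [0.4, 0.2, -0.2]
grip_width: 0.0556
grip_force: 0.0
```

Emit:
carry_out(
  deltas=[
    [0.3,[0.03,0,0],[0,0,0]],
    [0.3,[0.05,0,0],[0,0,0]],
    [0.3,[0.03,0,0],[0,0,0]],
    [0.3,[0,0,0],[0,0,0]],
    [0.3,[0,0,0],[0,0,0]],
    [0.3,[0,0,0],[0,0,0]],
    [0.3,[0,0,0],[0,0,0]],
    [0.3,[0,0,0],[0,0,0]],
    [0.3,[0,0,0],[0,0,0]],
    [0.3,[0,0,0],[0,0,0]],
  ],
)

```text
time_s: 42.7
position: [0.5093, 0.0797, 0.33]
orientation: [0.733, 0.68, 0.0, 0.0]
force: [0.3, -0.1, -0.6]
grip_width: 0.0553
grip_force: 0.0
```

```bash
python3 - <<'E'
from h import *
st();T=wpose();p,d=snapshot("wrist");W=cloud("wrist",d,T);Z=W[...,2]
m=(abs(W[...,0]-.525)<.09)&(abs(W[...,1]-.22)<.1)&(Z>.214)&(Z<.226);q=W[m];c=np.median(q,0);print("handle",m.sum(),c,np.degrees(np.arctan2(c[1]-.2213,c[0]-.5247)))
m=(abs(Z-.054)<.004)&(abs(W[...,0]-.515)<.04)&(abs(W[...,1]-.1)<.03);print("lip y",m.sum(),W[m].min(0) if m.any() else 0,W[m].max(0) if m.any() else 0)
s,_=snapshot("scene");w=np.hstack([cv2.resize(s[185:335,180:330],(400,400),interpolation=cv2.INTER_CUBIC),cv2.resize(p[:,120:520],(400,400))]);save("fin",w)
E
```

```text
t 42.7 p [0.5093 0.0797 0.33  ] yaw 85.74 tz [ 0. -0. -1.] F [ 0.3 -0.1 -0.6] w 0.0553 gf 0.0 q [-0.06  0.15  1.48 -0.    1.51  0.01]
handle 538 [0.48978999 0.17884765 0.22054014] -129.4316253758177
lip y 285 [0.49140744 0.09709989 0.0514172 ] [0.53989448 0.10773557 0.05665426]
```

View pics/fin.png

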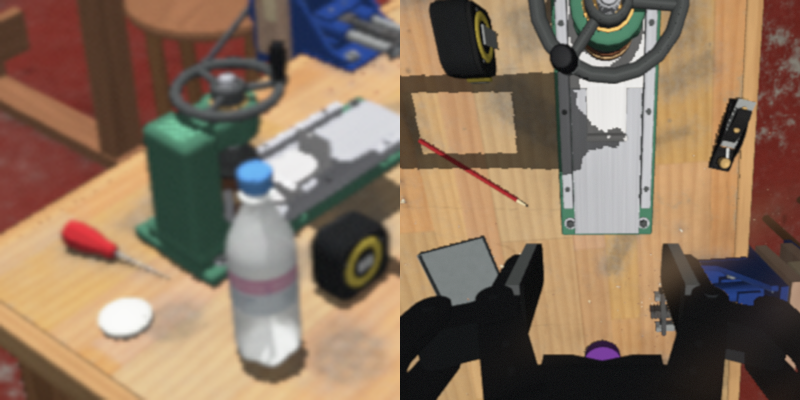

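The final view shows the handle resting at its stop, at −129°. The carriage is home with the stack under the pad, and the bottle, tape and plane are in place.

```bash
python3 -c "
from rig import *
print(close_job())"
```

```text
the job is handed in; nothing more can be done
None
```

The walnut–maple–walnut stack was nudged against both pins, pushed fully home under the press and clamped with the handwheel at its stop; I handed the job in at about 43 s, with no verdict returned.

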